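# Knock-test a rapid-test cassette on the sprung tester

## Task

Knock-test the cassette waiting on the tester: draw the sprung striker back by its post until the sear catches it, without forcing it hard against the buffer behind, and let go. With it cocked, slide the waiting cassette between its guides fully home against the back fence, then press the trip plate so the striker fires and ends against the cassette's end. Leave the other cassettes, tubes, jar and vials where they are.

Things in the scene. Friction and masses are not known exactly. Their poses are not given: they have to be found in the camera images.
- tester: Bench knock tester, fixed; aluminium base plate 130 x 325 x 12 mm (local x -77 to +53, y -162 to +162). Origin under the plate at bench height, on the striker's axis. x: from the robot's side to the back; y: firing direction, z up. Everything fixed on it except the trip plate and post is at most 42 mm high.
- striker (a joint): Draw of the striker, m: 0 = fully forward, growing as it is drawn to the tester's -y; range to 0.060. Mainspring pulls it forward with 7 N at 0 plus 0.1 N/mm. Riding over the sear adds up to about 4 N, then the sear snaps up behind and holds it at a draw set inside the machine, different each time, between 30 and 44 mm. About 8 mm = nose resting on a seated cassette's end.
- post (a point): Upright steel handle post of the striker, 16 mm thick, on the tester's x = 0, standing up to 100 mm above the bench with a 22 x 6 mm flat black cap on top (94 to 100 mm). The point is on its axis 78 mm above the bench and moves with it (tester y = -12 mm at draw 0). Clear around it above 42 mm.
- buffer (a joint): Rubber-faced buffer behind the striker bar: 0 = free, grows as pressed, 5 N per mm on top of the mainspring. The bar meets it about 2.5 mm past the catching draw; pressed in over 2.5 mm (12.5 N) the tester is overloaded. Stop when the pull rises steeply, then ease back 4 mm: the sear takes the load.
- trip_mid (a point): Middle of the black trip plate's top when up, 42 mm above the bench, at tester x = +20, y = -105 mm. Plate 32 (x) x 40 (y) x 6 mm; the plate itself lies up to 7 mm either way along y of this point. Press it straight down: travel 9 mm, 3 to 5 N; it releases the cocked striker after 3 to 6 mm. It also dips by itself while the sear is passed.
- nest (a point): Where the underside centre of the seated cassette belongs: on the base plate's top, 12 mm above the bench, tester x = 0, y = +96 mm; axes as the tester. The back fence face is 12 mm behind (+x), 20 mm high; anvil face 36 mm to +y. At draw under 8 mm the striker's nose blocks the nest.
- cassette: The waiting test cassette, loose, white on a blue foot, 24 (x) x 72 (y) x 8 mm, 20 to 42 g; origin under its centre. It lies on the base plate between two steel guides 12 mm high and 76 mm apart, 34 to 46 mm to the tester's -x of the nest, long side along y. Push the middle of its near long side to +x.
- spare_a: Another such cassette lying on the tester's near side by the sear; leave it. Origin under its centre.
- spare_b: Another such cassette on the bench to the left; leave it.
- spare_c: Another such cassette on the bench to the left; leave it.
- vial: Small capped vial, 22 mm wide, 40 mm tall, standing on the tester's near side; leave it. Origin under its centre.
- tube_blue: Capped sample tube, 31 x 75 mm tall, on the bench to the left; leave it.
- jar: White lidded jar, 53 x 55 mm tall, on the bench to the right; leave it.
- tube_brown: Capped sample tube, 29 x 80 mm tall, on the bench to the right; leave it.

How it is judged:
By the outcome, as a careful person would: the job done as asked, in the order asked, and still so for the second after the job is handed in, with the robot touching nothing.
It also fails if it takes over 67 s, if anything falls off the work surface, if the arm or the gripper's body presses on something with over 40 N, if the wrist force passes 120 N, or if a joint passes its speed limit or range.

## Robot

A 6-joint arm with a two-finger parallel gripper is mounted at the origin on the work surface. World frame = base frame: x ahead of the robot, y to its left, z up, the work surface at z = 0. Lengths are in m, angles in rad, forces in N, time in s.
With the tool pointing down it reaches from about 0.35 to 0.725 m from the base axis. Payload 4.3 kg.
Tool frame: the origin (TCP) lies midway between the tips of the shut fingers; the grasp point (between the pads) lies 19 mm behind it; z points along the fingers, y is the line along which they close (so a half turn about z gives the same grasp; the last joint's range is limited). The gripper opens to 85 mm and grips with 20 to 120 N. Pads are 22 mm wide; open, the fingers measure 114 mm over their backs; the gripper's body (76 mm by 85 mm) begins 54 mm behind the grasp point. The pads swing forward as they close: fully open they stand 13 mm farther back than shut.
Start: joints at [1.111, 0.377, 0.081, 1.274, 0, 1.46], TCP at [0.197, 0.54, 0.231] pointing down, gripper open.
Joint ranges: [-2.72, 2.72], [-0.84, 1.66], [-1.02, 1.22], [-1.77, 2.12], [-1.37, 1.28], [-3.14, 3.14]. Speed limits (rad/s): [2.57, 2.57, 3.14, 3.14, 3.14, 3.14].

## Interface

Orientations are given as a unit quaternion [x, y, z, w].
In Python, from bench import ctrl, viewer, job_done, finder, current_time_s, current_qpos, current_qvel, current_tau, current_tcp_pos, current_ee_rot, current_wrist_force, current_moment, current_gripper_width, current_grasp_force gives the robot as it stands. Calls block until the motion is done:
- ctrl.movep(position, orientation): joint-space move of the TCP to a pose.
- ctrl.move_linear(position, rot=None, vel=0.15): straight line of the TCP; rot=None keeps the orientation; vel is the mean speed in m/s.
- ctrl.goto_joints(angles): joint-space move.
- ctrl.command_gripper(opening): finger opening in m; the grip force is fixed at half the most; returns when the fingers have stopped.
- ctrl.sleep(seconds).
- ctrl.solve_ik(position, orientation): joint angles nearest the present ones, or None.
- viewer.capture(name): name is "scene" or "side" or "wrist"; returns a dict with "pixels" (400x640x3 uint8, red, green, blue), "z_map" (400x640 float32, m along the optical axis (not along the pixel's ray), 0 where there is no reading), "fx", "fy", "cx", "cy" (pixels), "cam_to_world" (4x4, takes a point from camera to world coordinates). Camera axes: x right, y up, looking along -z (the intrinsics and any distortion apply to the point x, -y, -z); pixel columns grow to the right and rows downward; lengths in m; the calibration is good to about 2 mm. The wrist camera is an equidistant fisheye: a pixel r from the principal point sees the ray r / f radians off the axis. A picture is of the moment at which its call begins.
A pose or a line that the arm cannot do raises ctrl.IKError and nothing moves.
- job_done(): hands the job in; it is judged then, once.
Trained networks look in a picture, given as the dict that the camera call returned (one of the last four; its "shot" number tells which), for a name from the list of things; names that differ only in an ending like _2 or _b are one class to them, and where a whole thing is asked for, a point or a joint stands for the part that bears it (a point fixed in the world has none). Each returns a list of dicts, best first, with "p" (0 to 1); they miss things now and then, are a little off and sometimes report something else, mostly with a low value. They report only what shows in the picture. A call takes as long as a camera call.
- finder.silhouettes(target, picture): "region" (400x640 bool, what is visible of it) and "centre" ([column, row] in pixels, amid what is visible of it).
Readings, each from a call of its own:
- current_time_s(): time.
- current_qpos(): joint angles.
- current_qvel(): joint speeds.
- current_tau(): joint torques, N m.
- current_tcp_pos(): TCP position.
- current_ee_rot(): TCP orientation.
- current_wrist_force(): force on the tool from outside, world axes, zero at the start.
- current_moment(): the same for the moment, N m.
- current_gripper_width(): finger opening in m.
- current_grasp_force(): force on a finger pad.
Only numpy, scipy, OpenCV 4.12 (cv2) and the standard library are available. Lean on these libraries where they do the work, as an engineer would, in place of code of your own. Each camera call takes 0.05 s, during which the arm holds its last target. There are 200 camera calls.

## Working session

There is one attempt and no reset: what is moved stays moved. The work goes in short steps, each a Python script; the robot and the scene stay as the last script left them, time stands still between calls to the robot, and variables do not carry over. Pictures are saved under pics/ and viewed, at most 10 in all, crops included, and the job is handed in when it is done.

```bash
mkdir -p pics; cat > h.py <<'E'
import numpy as np, cv2
from bench import *
def save(c,n): cv2.imwrite(f'pics/{n}.png',c['pixels'][:,:,::-1])
def cloud(c):
    v,u=np.mgrid[0:400,0:640]; z=c['z_map']
    P=np.stack([(u-c['cx'])/c['fx']*z,-(v-c['cy'])/c['fy']*z,-z],-1)
    T=np.array(c['cam_to_world']); W=P@T[:3,:3].T+T[:3,3]; W[z<=0]=np.nan
    return W
E
python3 - <<'E'
from h import *
for n in ['scene','side']:
    c=viewer.capture(n); save(c,n); W=cloud(c)
    print(n,np.array(c['cam_to_world']).round(3).tolist(),c['fx'])
    for t in ['tester','post','cassette','vial','trip_mid','jar','tube_blue','striker']:
        try:
            for d in finder.silhouettes(t,c)[:4]:
                p=W[d['region']]; p=p[~np.isnan(p[:,0])]
                print(t,round(d['p'],2),np.round(d['centre']),d['region'].sum(),np.median(p,0).round(3),p.min(0).round(3),p.max(0).round(3))
        except Exception as e: print(t,e)
print(current_time_s(),current_ee_rot())
E
```

```text
scene [[-0.339, -0.782, 0.524, 1.124], [0.941, -0.29, 0.176, 0.161], [0.014, 0.552, 0.833, 0.939], [0.0, 0.0, 0.0, 1.0]] 462.1689262844254
tester 0.84 [307. 212.] 6054 [ 0.592 -0.036  0.012] [ 0.495 -0.215 -0.005] [0.639 0.125 0.103]
post 0.97 [298. 205.] 439 [ 0.588 -0.055  0.027] [ 0.573 -0.118  0.012] [0.599 0.028 0.103]
cassette 0.63 [353. 211.] 345 [0.539 0.059 0.018] [0.517 0.02  0.008] [0.551 0.095 0.028]
cassette 0.19 [308. 214.] 6192 [ 0.592 -0.034  0.012] [ 0.492 -0.215 -0.007] [0.639 0.126 0.103]
vial 0.55 [315. 191.] 146 [ 0.533 -0.033  0.039] [ 0.48  -0.058 -0.002] [ 0.54  -0.024  0.054]
trip_mid 0.77 [306. 213.] 6296 [ 0.591 -0.035  0.012] [ 0.495 -0.217 -0.005] [0.639 0.125 0.103]
jar 0.76 [164. 193.] 625 [ 0.666 -0.363  0.052] [ 0.6   -0.423 -0.006] [ 0.688 -0.345  0.059]
tube_blue 0.78 [449. 261.] 360 [0.611 0.296 0.064] [ 0.54   0.283 -0.002] [0.618 0.313 0.079]
tube_blue 0.23 [194. 156.] 341 [ 0.537 -0.34   0.048] [ 0.468 -0.409 -0.007] [ 0.546 -0.33   0.082]
striker 0.62 [297. 208.] 388 [ 0.588 -0.054  0.027] [ 0.564 -0.116  0.01 ] [0.596 0.026 0.103]
side [[0.703, 0.503, -0.503, 0.015], [-0.711, 0.476, -0.517, -0.581], [-0.02, 0.721, 0.692, 0.84], [0.0, 0.0, 0.0, 1.0]] 431.4880407631031
tester 0.92 [326. 231.] 4425 [ 0.566 -0.062  0.013] [ 0.501 -0.205 -0.004] [0.655 0.147 0.102]
post 0.66 [329. 220.] 334 [ 0.577 -0.061  0.028] [ 0.57  -0.121 -0.   ] [0.655 0.022 0.102]
cassette 0.76 [288. 218.] 160 [0.533 0.052 0.02 ] [0.523 0.02  0.012] [0.545 0.086 0.023]
trip_mid 0.85 [327. 230.] 4485 [ 0.567 -0.062  0.013] [ 0.501 -0.205 -0.004] [0.66  0.147 0.102]
jar 0.96 [452. 274.] 666 [ 0.645 -0.378  0.052] [ 0.631 -0.4   -0.002] [ 0.725 -0.349  0.058]
tube_blue 0.53 [252. 158.] 184 [0.595 0.284 0.052] [0.585 0.276 0.006] [0.612 0.304 0.078]
striker 0.8 [330. 225.] 359 [ 0.577 -0.061  0.028] [ 0.57  -0.122  0.013] [0.594 0.022 0.102]
0.9 [1.73997114e-01 9.84746158e-01 8.70803993e-05 3.37488336e-05]
```

```bash
cat >> h.py <<'E'
def fcloud(c):
    v,u=np.mgrid[0:400,0:640]; z=c['z_map']; f=c['fx']
    a=(u-c['cx']); b=(v-c['cy']); r=np.hypot(a,b)+1e-9; t=np.tan(np.minimum(r/f,1.4))
    P=np.stack([a/r*t*z,-b/r*t*z,-z],-1)
    T=np.array(c['cam_to_world']); W=P@T[:3,:3].T+T[:3,3]; W[z<=0]=np.nan
    return W
E
python3 - <<'E'
from h import *
c=viewer.capture('scene')
cv2.imwrite('pics/s1.png',cv2.resize(c['pixels'][130:290,200:420,::-1],None,fx=3.6,fy=3.6,interpolation=cv2.INTER_CUBIC))
ctrl.movep([0.50,-0.02,0.27],[1,0,0,0])
w=viewer.capture('wrist'); save(w,'w1'); W=fcloud(w)
np.savez('w1.npz',W=W,px=w['pixels'],T=w['cam_to_world'],f=w['fx'],z=w['z_map'],c=[w['cx'],w['cy']])
for t in ['tester','post','cassette','vial','trip_mid','striker']:
    for d in finder.silhouettes(t,w)[:4]:
        p=W[d['region']]; p=p[~np.isnan(p[:,0])]
        print(t,round(d['p'],2),np.round(d['centre']),d['region'].sum(),np.median(p,0).round(3),p.min(0).round(3),p.max(0).round(3))
print(current_time_s(),current_qpos(),current_tcp_pos(),w['cam_to_world'],w['fx'])
E
```

```text
tester 0.64 [329. 105.] 21751 [ 0.576 -0.04   0.011] [ 0.498 -0.221 -0.003] [0.638 0.126 0.101]
post 0.7 [353. 102.] 993 [ 0.581 -0.057  0.026] [ 0.569 -0.119  0.01 ] [0.596 0.027 0.101]
post 0.56 [540. 151.] 783 [ 0.53  -0.337  0.055] [ 0.498 -0.422 -0.003] [ 0.543 -0.332  0.081]
cassette 0.83 [260. 138.] 917 [0.535 0.052 0.019] [0.523 0.018 0.012] [0.545 0.089 0.022]
cassette 0.45 [328. 102.] 21661 [ 0.576 -0.04   0.011] [ 0.5   -0.221 -0.004] [0.637 0.129 0.101]
vial 0.79 [327. 142.] 293 [ 0.527 -0.037  0.05 ] [ 0.51  -0.047  0.01 ] [ 0.536 -0.027  0.053]
trip_mid 0.83 [331. 104.] 21872 [ 0.576 -0.04   0.011] [ 0.498 -0.222 -0.004] [0.637 0.129 0.101]
striker 0.64 [354.  96.] 1111 [ 0.581 -0.057  0.026] [ 0.568 -0.124  0.009] [0.598 0.027 0.101]
striker 0.38 [ 90. 178.] 449 [0.481 0.35  0.006] [ 0.469  0.322 -0.002] [0.494 0.391 0.009]
3.575 [-1.66272692e-01  2.16559900e-01 -4.05269934e-02  1.31377991e+00
  4.35706931e-07  2.97478159e+00] [ 0.50001942 -0.01972897  0.26996308] [[ 6.60123988e-04  9.48990033e-01  3.15305377e-01  5.80728553e-01]
 [-9.99999719e-01  7.38469440e-04 -1.29006160e-04 -1.93084828e-02]
 [-3.55268946e-04 -3.15305203e-01  9.48990254e-01  4.11177026e-01]
 [ 0.00000000e+00  0.00000000e+00  0.00000000e+00  1.00000000e+00]] 309.70691628693146
```

View pics/s1.png

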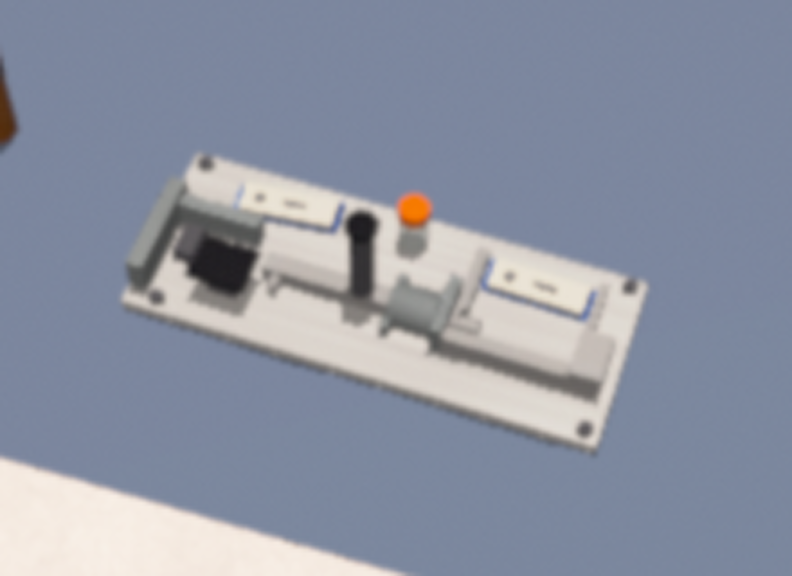

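View pics/w1.png

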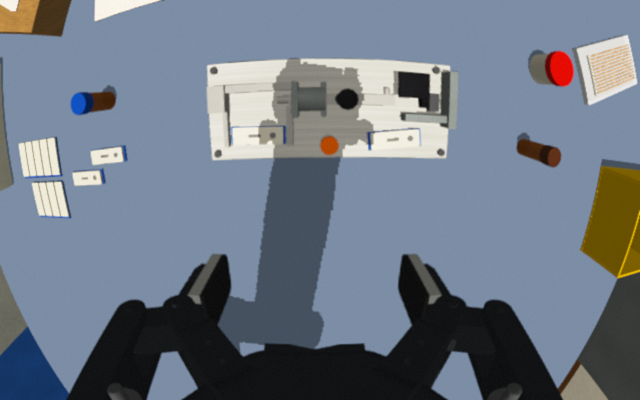

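```bash
cat > fit.py <<'E'
from h import *
def rect(P):
    (c,s,a)=cv2.minAreaRect((P[:,:2]*1000).astype(np.float32)); return np.round(c,1),np.round(s,1),round(a,2)
def fit(n):
    c=viewer.capture(n); W=(fcloud if n=='wrist' else cloud)(c); px=c['pixels'].astype(int)
    x,y,z=W[...,0],W[...,1],W[...,2]
    roi=(x>.46)&(x<.68)&(y>-.25)&(y<.16)
    m=roi&(z>.0085)&(z<.016)&(px.min(-1)>0)
    m=cv2.morphologyEx((roi&(z>.007)).astype(np.uint8),cv2.MORPH_OPEN,np.ones((3,3)))>0
    print(n,'plate all z',rect(W[m]), 'z16', rect(W[m&(z<.016)]))
    k=roi&(z>.092)
    print(' cap',k.sum(),W[k].mean(0).round(4),W[k].min(0).round(4),W[k].max(0).round(4))
    t=roi&(z>.03)&(z<.06)&(y<-.085)&(px.max(-1)<70)
    if t.sum()>9: print(' trip',t.sum(),rect(W[t]),W[t].mean(0).round(4))
    d=finder.silhouettes('cassette',c)
    if d and d[0]['region'].sum()<2000:
        r=d[0]['region']&(z>.015)&(z<.026); print(' cass',d[0]['p'],rect(W[r]),np.median(W[r],0).round(4))
    bo=roi&(px[...,0]-px[...,2]>100); print(' vial',bo.sum(),W[bo].mean(0).round(4))
    return W,px
if __name__=='__main__':
    for n in ['scene','side','wrist']: fit(n)
E
python3 fit.py
```

```text
scene plate all z (array([560.6, -38.6]), array([152.7, 325. ]), 0.77) z16 (array([570.7, -38.5]), array([132.4, 325. ]), 0.77)
 cap 5428 [ 0.522  -0.0117  0.4244] [ 0.4834 -0.0909  0.0934] [0.5931 0.0559 0.5534]
 trip 187 (array([ 603.9, -138.6]), array([39. , 33.3]), 88.4) [ 0.6052 -0.1387  0.041 ]
 cass 0.62 (array([537.,  56.]), array([71.2, 26.1]), 89.39) [0.5377 0.0549 0.0189]
 vial 50 [ 0.5291 -0.0341  0.0508]
side plate all z (array([547.4, -42.3]), array([174.7, 325.6]), 0.55) z16 (array([568.7, -42. ]), array([132.3, 325.6]), 0.68)
 cap 6026 [ 0.4889 -0.043   0.4618] [ 0.46   -0.0962  0.0925] [0.5911 0.0534 0.6115]
 trip 195 (array([ 584.8, -162. ]), array([81.1, 66.4]), 89.4) [ 0.5968 -0.1533  0.0402]
 vial 35 [ 0.5231 -0.0394  0.0517]
wrist plate all z (array([559.5, -40.2]), array([148.9, 324.5]), 0.71) z16 (array([568.5, -40.1]), array([130.9, 324.5]), 0.71)
 cap 35890 [ 0.5102 -0.0203  0.3436] [ 0.4847 -0.0943  0.0935] [0.5915 0.0545 0.3792]
 trip 831 (array([ 587.5, -154.9]), array([69.4, 68.8]), 0.85) [ 0.6003 -0.1457  0.0397]
 cass 0.84 (array([534.2,  52.8]), array([72.2, 23.1]), 89.57) [0.5343 0.0522 0.0186]
 vial 242 [ 0.5256 -0.0366  0.0506]
```

```bash
cat >> h.py <<'E'
from scipy.spatial.transform import Rotation as R
YAW=np.radians(0.7); O=np.array([.5812,-.0402])
Q=(R.from_euler('z',YAW)*R.from_quat([0,1,0,0])).as_quat()
C,S=np.cos(YAW),np.sin(YAW)
def w(x,y,z): return [O[0]+C*x-S*y, O[1]+S*x+C*y, z]
def loc(p): d=np.array(p[:2])-O; return np.array([C*d[0]+S*d[1],-S*d[0]+C*d[1]])
def F(n=4):
    f=[]
    for _ in range(n): f.append(current_wrist_force()); ctrl.sleep(.02)
    f=np.mean(f,0); return np.array([C*f[0]+S*f[1],-S*f[0]+C*f[1],f[2]])
E
python3 - <<'E'
from h import *
for n in ['scene','side','wrist']:
    c=viewer.capture(n); W=(fcloud if n=='wrist' else cloud)(c); z=W[...,2]; x=W[...,0]; y=W[...,1]
    k=(z>.095)&(z<.11)&(abs(x-.581)<.03)&(abs(y+.052)<.03)
    p=W[k]; print(n,k.sum(),p.mean(0).round(4),p.min(0).round(4),p.max(0).round(4),'loc',loc(p.mean(0)[:2]).round(4))
    t=(z>.035)&(z<.048)&(abs(x-.602)<.028)&(abs(y+.142)<.032)&(c['pixels'].max(-1)<60)
    p=W[t]; print(' trip',t.sum(),loc(p.mean(0)).round(4),np.round([loc(np.percentile(p,q,axis=0)) for q in (2,98)],4).tolist(),p[:,2].mean())
ctrl.movep(w(0,-.012,.17),Q)
print(current_time_s(),current_qpos().round(2),F().round(2),current_gripper_width())
E
```

```text
scene 66 [ 0.5834 -0.05    0.099 ] [ 0.5731 -0.0607  0.0951] [ 0.5943 -0.0398  0.1021] loc [ 0.0021 -0.0098]
 trip 178 [ 0.0232 -0.0988] [[0.008, -0.1166], [0.0371, -0.0815]] 0.041120259945361365
side 48 [ 0.5801 -0.0542  0.0994] [ 0.5704 -0.0638  0.0964] [ 0.5906 -0.0434  0.1028] loc [-0.0013 -0.014 ]
 trip 152 [ 0.0173 -0.103 ] [[0.0032, -0.1206], [0.0332, -0.0834]] 0.04176446158680319
wrist 345 [ 0.5808 -0.052   0.0985] [ 0.5702 -0.062   0.0954] [ 0.5915 -0.0417  0.1012] loc [-0.0005 -0.0118]
 trip 717 [ 0.019  -0.0996] [[0.0047, -0.1182], [0.0335, -0.0812]] 0.040588147249858195
6.7083 [-0.2   0.42 -0.02  1.13  0.   -0.21] [-0.01 -0.42  0.24] 0.0854120514960525
```

```bash
python3 - <<'E'
from h import *
ctrl.move_linear(w(0,-.012,.058))
print('F0',F().round(2))
ctrl.command_gripper(0.0)
print('grip',F().round(2),current_gripper_width(),current_grasp_force(),loc(current_tcp_pos()).round(4))
y0=-.012; base=None; B=[]; log=[]
ctrl.move_linear(w(0,y0-.014,.058),vel=.05)
d=.014; res='none'
while d<.056:
    d+=.002 if d<.0275 else .0007
    ctrl.move_linear(w(0,y0-d,.058),vel=.02)
    f=F(2)[1]; log.append((round(d*1e3,1),round(f,1)))
    if d<.027: B.append(f-100*d)
    else:
        base=np.median(B)+100*d
        if abs(f-base)>6.5 and f>base: res='steep'; break
print(res,log,F().round(2),current_time_s())
E
```

```text
F0 [ 0.37 -0.18  0.04]
grip [ 0.84 -1.07 -3.14] 0.015451225018527451 115.65125316381454 [-0.     -0.0122]
steep [(16.0, np.float64(8.3)), (18.0, np.float64(8.6)), (20.0, np.float64(9.2)), (22.0, np.float64(9.6)), (24.0, np.float64(10.0)), (26.0, np.float64(10.6)), (28.0, np.float64(11.3)), (28.7, np.float64(11.5)), (29.4, np.float64(11.9)), (30.1, np.float64(11.2)), (30.8, np.float64(10.2)), (31.5, np.float64(10.6)), (32.2, np.float64(10.1)), (32.9, np.float64(10.1)), (33.6, np.float64(10.2)), (34.3, np.float64(9.5)), (35.0, np.float64(8.7)), (35.7, np.float64(7.7)), (36.4, np.float64(8.6)), (37.1, np.float64(10.5)), (37.8, np.float64(10.1)), (38.5, np.float64(9.7)), (39.2, np.float64(11.0)), (39.9, np.float64(12.3)), (40.6, np.float64(13.0)), (41.3, np.float64(14.5)), (42.0, np.float64(15.8)), (42.7, np.float64(16.7)), (43.4, np.float64(18.6))] [ 2.87 18.7  -0.44] 17.1833
```

```bash
cat >> h.py <<'E'
def cap(n='side'):
    c=viewer.capture(n); W=cloud(c); l=(W[...,:2]-O)@np.array([[C,-S],[S,C]]); z=W[...,2]
    px=c['pixels']; k=(z>.095)&(z<.106)&(abs(l[...,0])<.02)&(l[...,1]>-.09)&(l[...,1]<.02)
    t=(z>.025)&(z<.05)&(abs(l[...,0]-.02)<.014)&(abs(l[...,1]+.1)<.015)
    return c,k.sum(),np.round([l[k].mean(0),l[k].min(0),l[k].max(0)],4).tolist() if k.any() else None,'trip z',np.nanmedian(z[t]) if t.any() else None
E
python3 - <<'E'
from h import *
print(loc(current_tcp_pos()).round(4),current_tcp_pos()[2],F().round(2),current_gripper_width(),current_grasp_force(),current_moment().round(2))
for n in ('scene','side'):
    c,*r=cap(n); print(n,r)
    cv2.imwrite(f'pics/{n}2.png',cv2.resize(c['pixels'][130:290,220:440,::-1],None,fx=3.6,fy=3.6,interpolation=cv2.INTER_CUBIC))
E
```

```text
[ 0.     -0.0489] 0.05767888662829959 [ 2.72 18.19 -0.73] 0.015129420548547486 117.22281530499458 [ 2.52 -0.43 -0.07]
scene [np.int64(96), [[0.0078, -0.0491], [-0.0075, -0.0861], [0.0163, -0.0105]], 'trip z', np.float64(0.04142682339785608)]
side [np.int64(67), [[-0.0079, -0.0494], [-0.0154, -0.0869], [0.0026, -0.0206]], 'trip z', np.float64(0.04139852231182317)]
```

View pics/side2.png

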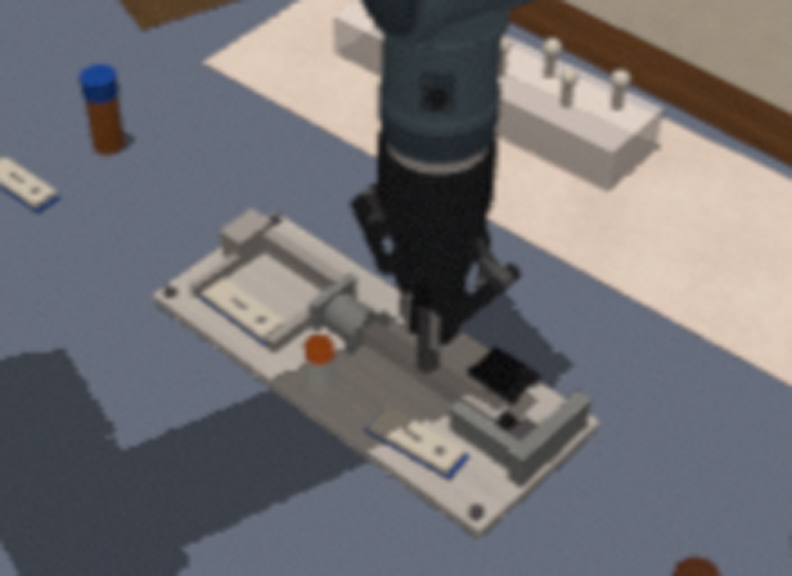

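```bash
python3 - <<'E'
from h import *
d=.0434; log=[]
while d>.027:
    d-=.001; ctrl.move_linear(w(0,-.012-d,.058),vel=.03); f=F(2)[1]; a=-.012-loc(current_tcp_pos())[1]
    log.append((round(d*1e3,1),round(a*1e3,1),round(f,1)))
    if f<0.5: break
print(log)
E
```

```text
[(42.4, np.float64(36.5), np.float64(16.0)), (41.4, np.float64(36.1), np.float64(14.0)), (40.4, np.float64(35.7), np.float64(12.6)), (39.4, np.float64(35.4), np.float64(11.1)), (38.4, np.float64(34.5), np.float64(10.5)), (37.4, np.float64(33.6), np.float64(10.6)), (36.4, np.float64(33.2), np.float64(8.3)), (35.4, np.float64(33.0), np.float64(6.9)), (34.4, np.float64(32.9), np.float64(5.5)), (33.4, np.float64(32.8), np.float64(3.8)), (32.4, np.float64(32.7), np.float64(1.0)), (31.4, np.float64(32.5), np.float64(-4.3))]
```

```bash
python3 - <<'E'
from h import *
ctrl.move_linear(w(0,-.012-.0322,.058),vel=.03)
ctrl.command_gripper(.085)
ctrl.move_linear(w(0,-.044,.16),vel=.2)
ctrl.movep(w(-.085,.096,.12),Q)
ctrl.command_gripper(0.0)
for n in ('scene','side'):
    c,*r=cap(n); print(n,r)
    d=finder.silhouettes('cassette',c); W=cloud(c)
    if d: print(d[0]['p'],loc(np.nanmedian(W[d[0]['region']],0)))
print(current_time_s(),F().round(2),current_tcp_pos())
E
```

```text
scene [np.int64(67), [[0.0026, -0.0418], [-0.0092, -0.0522], [0.0125, -0.0311]], 'trip z', np.float64(0.04148903024344214)]
0.8 [-0.04126241  0.0981319 ]
side [np.int64(57), [[-0.0016, -0.0466], [-0.0122, -0.0563], [0.0102, -0.0341]], 'trip z', np.float64(0.04157034558591943)]
0.62 [-0.04741715  0.09321779]
24.0083 [-0.39  0.01 -0.21] [0.4950131  0.05480091 0.12001231]
```

```bash
python3 - <<'E'
from h import *
Y=.095
ctrl.move_linear(w(-.085,Y,.016),vel=.1)
f0=F(); print(f0.round(2),current_tcp_pos())
ctrl.move_linear(w(-.035,Y,.016),vel=.04)
x=-.035; log=[]
while x<-.008:
    x+=.0015; ctrl.move_linear(w(x,Y,.016),vel=.03); f=F(2)-f0
    log.append((round(x*1e3,1),round(loc(current_tcp_pos())[0]*1e3,1),f.round(1).tolist()))
    if f[0]<-6: break
print(log,current_tcp_pos(),current_time_s())
c=viewer.capture('wrist'); save(c,'w3')
E
```

```text
[ 0.19  0.18 -0.24] [0.49581728 0.0537424  0.01670363]
[(-33.5, np.float64(-33.5), [0.3, -0.1, 0.6]), (-32.0, np.float64(-31.8), [-0.4, -0.1, 0.3]), (-30.5, np.float64(-30.4), [-0.2, -0.3, 0.6]), (-29.0, np.float64(-28.9), [-0.3, -0.1, 0.6]), (-27.5, np.float64(-27.4), [-0.1, 0.1, 0.1]), (-26.0, np.float64(-25.9), [-0.1, -0.5, 0.4]), (-24.5, np.float64(-24.4), [0.0, -0.8, 0.5]), (-23.0, np.float64(-23.4), [-1.7, -0.5, 0.6]), (-21.5, np.float64(-23.3), [-5.4, 0.1, 3.5]), (-20.0, np.float64(-23.2), [-7.9, 0.2, 5.6])] [0.55679086 0.05455787 0.01534765] 29.5667
```

View pics/w3.png

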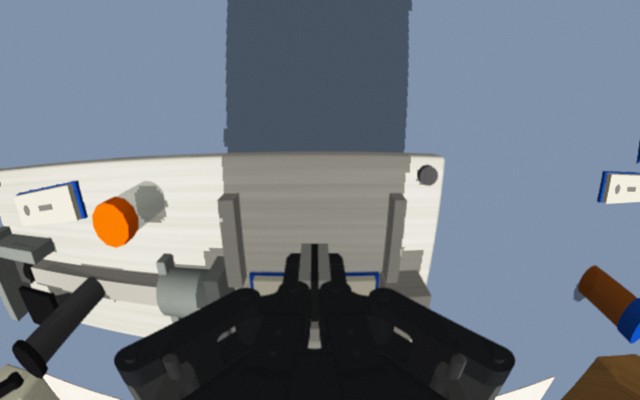

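```bash
python3 - <<'E'
from h import *
Y=.095
ctrl.move_linear(w(-.045,Y,.016),vel=.05)
ctrl.move_linear(w(-.045,Y,.15),vel=.2)
for n in ('scene','side'):
    c,*r=cap(n); print(n,r); d=finder.silhouettes('cassette',c); W=cloud(c)
    for e in d[:2]: print(e['p'],loc(np.nanmedian(W[e['region']],0)).round(4),e['region'].sum())
    if n=='scene': cv2.imwrite('pics/s4.png',cv2.resize(c['pixels'][130:290,220:440,::-1],None,fx=3.6,fy=3.6,interpolation=cv2.INTER_CUBIC))
print(current_time_s())
E
```

```text
scene [np.int64(68), [[0.0025, -0.042], [-0.0083, -0.0522], [0.0128, -0.0316]], 'trip z', np.float64(0.04109205257178228)]
side [np.int64(54), [[-0.0012, -0.0461], [-0.0114, -0.0555], [0.0106, -0.036]], 'trip z', np.float64(0.04165702273104677)]
0.52 [-0.0029  0.0907] 156
31.2833
```

View pics/s4.png

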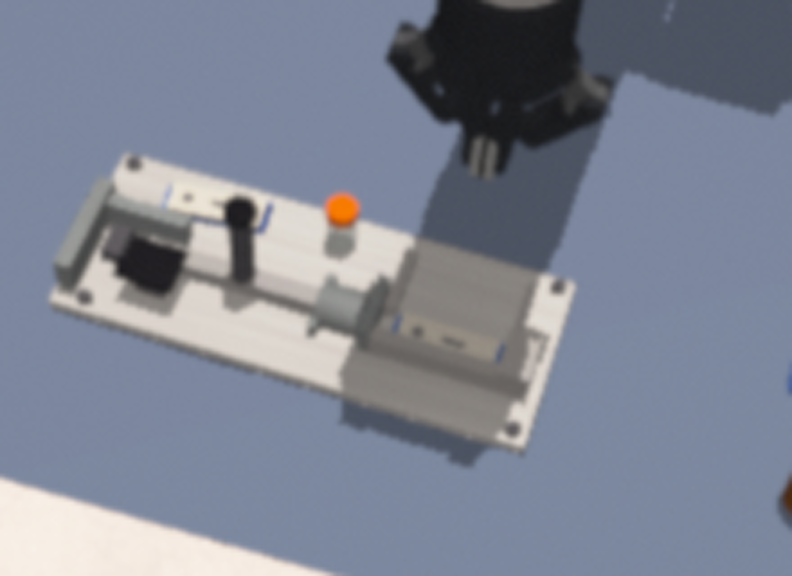

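```bash
python3 - <<'E'
from h import *
X,Y=.020,-.102
ctrl.movep(w(-.02,0,.19),Q); ctrl.movep(w(X,Y,.15),Q)
ctrl.move_linear(w(X,Y,.046),vel=.1)
f0=F(); z=.046; log=[]
while z>.0335:
    z-=.001; ctrl.move_linear(w(X,Y,z),vel=.03); f=F(2)-f0
    log.append((round(z*1e3,1),round(current_tcp_pos()[2]*1e3,1),round(f[2],1)))
    if f[2]>9: break
print(log)
ctrl.move_linear(w(X,Y,.16),vel=.15); ctrl.movep(w(-.11,-.03,.25),Q)
for n in ('scene','side'):
    c,*r=cap(n); print(n,r); d=finder.silhouettes('cassette',c); W=cloud(c)
    for e in d[:2]: print(e['p'],loc(np.nanmedian(W[e['region']],0)).round(4),e['region'].sum())
    if n=='scene': cv2.imwrite('pics/s5.png',cv2.resize(c['pixels'][130:290,220:440,::-1],None,fx=3.6,fy=3.6,interpolation=cv2.INTER_CUBIC))
print(current_time_s(),F())
E
```

```text
[(45.0, np.float64(45.2), np.float64(-0.2)), (44.0, np.float64(43.9), np.float64(-0.6)), (43.0, np.float64(42.9), np.float64(-0.5)), (42.0, np.float64(41.9), np.float64(-0.4)), (41.0, np.float64(40.9), np.float64(-0.0)), (40.0, np.float64(40.0), np.float64(1.3)), (39.0, np.float64(38.7), np.float64(-0.1)), (38.0, np.float64(38.0), np.float64(1.3)), (37.0, np.float64(37.1), np.float64(1.9)), (36.0, np.float64(36.0), np.float64(1.4)), (35.0, np.float64(35.0), np.float64(2.0)), (34.0, np.float64(34.0), np.float64(2.1)), (33.0, np.float64(33.0), np.float64(1.4))]
scene [np.int64(66), [[0.0025, -0.0176], [-0.0079, -0.0281], [0.0124, -0.008]], 'trip z', np.float64(0.04138651618109074)]
0.52 [-0.0024  0.1001] 152
side [np.int64(49), [[-0.0021, -0.0225], [-0.0115, -0.0315], [0.0112, -0.0118]], 'trip z', np.float64(0.04161120101514593)]
0.46 [-0.0032  0.0928] 149
39.1917 [ 0.00725784  0.14105669 -0.10317143]
```

View pics/s5.png

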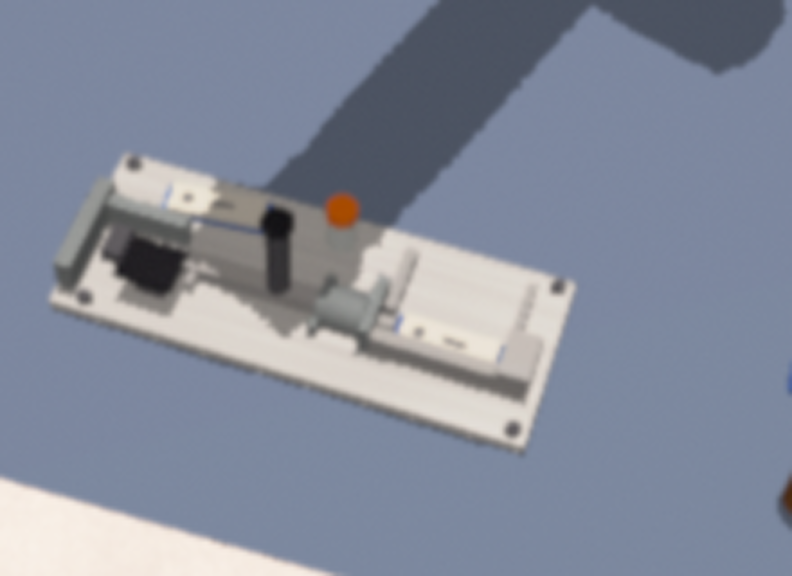

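The striker has fired: the post sits at about y = -20 mm, a draw of about 8 mm, so the nose rests on the cassette's end. The cassette is home against the fence and the arm is clear.

```bash
python3 -c "
from bench import *
print(job_done())"
```

```text
the job is handed in; nothing more can be done
None
```

The knock test is done and handed in: the striker was cocked without overloading the buffer, the cassette was slid fully home, and the trip fired the striker, which now rests against the cassette's end at about 8 mm draw.

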